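Set an encoder's read-head gap with a thickness gauge and snap its cover on

ROBOT

A 6-joint arm with a two-finger parallel gripper is mounted at the origin on a cart in front of the work surface, level with it; the furniture and walls round the work are solid. World frame = base frame: x ahead of the robot, y to its left, z up, the work surface at z = 0. Lengths are in m, angles in rad, forces in N, time in s.
With the tool pointing down it reaches from about 0.25 to 0.725 m from the base axis. Payload 4 kg.
Tool frame: the origin (TCP) lies midway between the tips of the shut fingers; the grasp point (between the pads) lies 19 mm behind it; z points along the fingers, y is the line along which they close (so a half turn about z gives the same grasp; the last joint's range is limited). The gripper opens to 85 mm and grips with 20 to 120 N. Pads are 22 mm wide; open, the fingers measure 114 mm over their backs; the gripper's body (76 mm by 85 mm) begins 54 mm behind the grasp point. The pads swing forward as they close: fully open they stand 13 mm farther back than shut.
Start: joints at [-1.218, 0.241, 0.005, 1.335, 0, 1.571], TCP at [0.173, -0.469, 0.231] pointing down, gripper open.
Joint ranges: [-2.72, 2.72], [-1.05, 1.87], [-1.09, 1.28], [-1.99, 2.15], [-1.42, 1.44], [-3.14, 3.14]. Speed limits (rad/s): [2.79, 2.79, 3.14, 3.14, 3.14, 3.14].

INTERFACE

Orientations are given as a unit quaternion [x, y, z, w].
In Python, from workcell import get_obs, camera, job_done, silhouettes gives the robot as it stands. The module is installed in compiled form; this text tells all that it offers.
- The arm moves only by the tool drive_tool, never from a script. Its argument "increments" is a list of rows, each a list of 3 entries, a list of its own where there are three numbers: the shift along the world's x, y, z in mm, then the turn, a rotation vector about the world's x, y, z in degrees, then the opening, from 0 (shut) to 1 (fully open). A call has 1 to 8 rows; each row shifts and turns the commanded pose from where the row before left it; what a row does not reach is not made up. A row lasts 1/12 s, in which the tool goes at most 41.7 mm and 7.16 degrees, less where a joint would pass 70% of its speed; a pose out of reach is approached as far as the arm can. A call is refused whole if a number of a shift passes 41.7 or a number of a turn 7.16, either way. A call with a gripper value outside its range is refused whole. The fingers move at their own pace and stop on an object; the grip force is fixed at half the most. Time passes only in rows, so rows that do not move let the fingers close. It gives the time, the measured TCP pose, the force, the opening and the grip force at its end, in the units of the state.
- get_obs(): the state, without advancing time (a new reading comes with each control period).
- camera(name): name is "scene" or "top" or "wrist"; returns a dict with "image" (480x640x3 uint8, red, green, blue), "K" (3x3 intrinsics, pixels), "view" (4x4, takes a point from world to camera coordinates). Camera axes: x right, y down, z forward; pixel columns grow to the right and rows downward; lengths in m; the calibration is good to about 2 mm. The wrist camera is an equidistant fisheye: a pixel r from the principal point sees the ray r / f radians off the axis. A picture is of the moment at which its call begins. There is no depth.
- job_done(): hands the job in; it is judged then, once.
Trained networks look in a picture, given as the dict that the camera call returned (one of the last four; its "shot" number tells which), for a name from the list of things; names that differ only in an ending like _2 or _b are one class to them, and where a whole thing is asked for, a point or a joint stands for the part that bears it (a point fixed in the world has none). Each returns a list of dicts, best first, with "conf" (0 to 1); they miss things now and then, are a little off and sometimes report something else, mostly with a low value. They report only what shows in the picture. A call takes as long as a camera call. They do not tell look-alikes from the thing itself.
- silhouettes(query, picture): "region" (480x640 bool, what is visible of it) and "bbox" ([left, top, right, bottom] in pixels, round what is visible of it).
The state is a dict: "clock": time; "joint_pos": joint angles; "joint_vel": joint speeds; "tau": joint torques, N m; "eef_pos": TCP position; "tool_rot": TCP orientation; "ft_force": force on the tool from outside, world axes, zero at the start; "ft_torque": the same for the moment, N m; "grip_width": finger opening in m; "grasp_force": force on a finger pad.
Only numpy, scipy, OpenCV 4.12 (cv2) and the standard library are available. Lean on these libraries where they do the work, as an engineer would, in place of code of your own. Each camera call takes 0.05 s, during which the arm holds its last target. There are 200 camera calls.

TASK

Set the air gap of the open shaft encoder: take the two-rivet thickness gauge from its tray, slide its blade through the front window of the encoder until the handle stops against the housing, and with the gauge left there press the read head down until it nips the blade. Then draw the gauge out straight, feeling it drag, and lay it flat on the bench, well away from the encoder; the read head must stay as set. Last, put the loose cover on the encoder and press it down until it snaps home, level all round, and leave the other gauges in their tray and the flux bottle, solder spool and screw dish where they are.

Things in the scene. Friction and masses are not known exactly. Their poses are not given: they have to be found in the camera images.
- encoder: open shaft encoder, fixed to the bench: grey open-topped housing 84 (x) by 64 (y) mm, walls 3 mm, rim 36 mm up; brass connector behind. Origin on the bench under the housing's middle; x runs from front to back, z up. Inside, a flat dark toothed disc, top face 8.5 mm over the bench; over its front part, at x = -10 mm, y = 0, the read head (14 by 20 mm)
- encoder_window (a point): middle of the window in the housing's front outer face (encoder x = -42 mm, y = 0, 10.8 mm over the bench; axes as the encoder's). The window is 22 mm wide and reaches from 8 to 19 mm over the bench; the gauge's blade goes in through it along encoder +x and the handle stops against this face
- read_head (a joint): how far the read head is pushed down its two guide pins from its highest place, m; starts at 0 to 2.5 mm. Gap between its underside and the disc = 10 mm minus this. It slides stiffly (about 6 N) and stays where left. Pressed hard on the 3.5 mm blade it reads 6 to 6.7 mm. A sprung pole piece, 8 mm across, sticks 1.2 mm out of its underside and yields to 4 N. Never drive it on to the disc (8.8 mm)
- head_top (a point): middle of the aluminium button, 17 mm across, on top of the read head, pressed straight down with 12 to 25 N; 22 mm plus the gap above the disc, so 34 mm over the bench when set. Pressed right down on the blade, head and pole piece nip it: drawing the gauge then takes 2 to 6 N more over the first 12 mm; no drag means it was not pressed down
- gauge: gauge to use: black handle 46 (x) by 24 (y) by 26 mm high, TWO rivets on top; origin under the handle's middle, z up. Steel blade 14 wide, 3.5 mm thick, 41 mm long out of its +x end, lower face 9 mm over the underside (fits the gap when the handle is on the bench). In the tray only its two ends are free (46 mm apart, fingers above the blade); home in the encoder, only its long sides
- gauge_tip (a point): round tip of that gauge's blade, middle of its thickness (gauge x = +64 mm, z = 10.8 mm). With the handle against the housing it lies at encoder x = -1 mm, beyond the read head. The blade is riveted in the handle and springs up and down by up to 2.4 mm at its tip, so the handle may be lifted 1 mm off the bench to feel the drag
- thin_gauge: the same handle with ONE rivet and a 2 mm blade: not to be used
- thick_gauge: the same handle with THREE rivets and a 5 mm blade: not to be used
- tray: grey gauge tray, fixed, 132 (x) by 112 (y) mm, floor 3 mm, rim 8 mm high; origin under its middle. Three gauges lie side by side, 34 mm apart in y, blades to tray +x, handles' middles at x = -21 mm, in any order. Dividers 28 mm high stand 2 mm beside the middle of each handle, which tops out at 29 mm, so that no finger goes in there
- cover: loose grey cover, 91 (x) by 71 (y) by 17 mm, with a grip ridge on top; origin under the middle of its skirt, z up. The skirt is 14 mm deep and goes outside the housing with 1.2 mm to spare all round, either way round; the housing's rim is bevelled 2 mm. Snapped home its underside is 22.4 mm over the bench
- cover_grip (a point): middle of the cover's grip ridge, 25 mm above the cover's underside; the ridge is 48 mm long in cover x, 12 mm wide, from 18 to 32 mm above the underside. Lowered on, the cover rests on two sprung tongues at the housing's long sides with its underside about 30 mm over the bench; pressing on the middle of the ridge with 5 to 20 N snaps it home
- screw_tray: round steel dish with screws, 87 mm across, 20 mm high: leave alone
- flux_bottle: small white bottle, 35 mm across, 105 mm high: leave alone
- solder_spool: solder spool, 54 mm across, 46 mm high: leave alone
Things that resemble listed ones, but are neither listed nor needed, are in the scene too. What is shaped like the gauge but blue or purple is not meant. Leave any green look-alike of the encoder alone.

How it is judged:
On the way, in this order (a step that is already met when the one before it is completed fails the run):
1. the two-rivet gauge lies home in the encoder, its handle within 4 mm of the housing, the read head still raised (x of gauge_tip in the frame of encoder above -0.005 m and y of gauge_tip in the frame of encoder between -0.006 and 0.006 m and z of gauge_tip in the frame of encoder below 0.016 m and value of joint read_head below 0.0045 m), for 0.1 s.
2. the read head is down on the blade of the gauge, the gap between 2.7 and 4.3 mm (x of gauge_tip in the frame of encoder above -0.007 m and horizontal distance between gauge_tip and head_top below 0.015 m and value of joint read_head between 0.0057 and 0.0073 m), for 0.1 s.
3. the gauge is drawn out with drag: 5 to 20 mm out while the encoder still grips the blade with more than 1.5 N (x of gauge_tip in the frame of encoder between -0.021 and -0.006 m and contact force between gauge and encoder above 1.5 N), for 0.05 s.
4. the gauge is out of the encoder, the gap still between 2.7 and 4.3 mm (x of gauge_tip in the frame of encoder below -0.05 m and value of joint read_head between 0.0057 and 0.0073 m), for 0.1 s.
5. the cover is snapped home on the encoder (z of cover in the frame of encoder below 0.0235 m and horizontal distance between cover and encoder below 0.004 m and angle between cover's own z axis and vertical below 0.035 rad), for 0.2 s.
At the end, for the whole second after the job is handed in: cover snapped home: underside 20.5-23.5 mm over the encoder's foot, within 4 mm of centre, tilt under 2 degrees; gap 2.7-4.3 mm; two-rivet gauge at rest flat on the bench, tip over 10 mm from the window, handle over 80 mm from the encoder's and 70 mm from the tray's middle (all of step 5 and z of cover in the frame of encoder above 0.0205 m and value of joint read_head between 0.0057 and 0.0073 m and height (world z) of gauge between -0.004 and 0.004 m and angle between gauge's own z axis and vertical below 0.06 rad and horizontal distance between gauge_tip and encoder_window above 0.01 m and horizontal distance between gauge and encoder above 0.08 m and horizontal distance between gauge and tray above 0.07 m and linear speed of each of gauge, cover below 0.01 m/s); the robot touches nothing.
It fails at once if the read head is driven onto the disc (gap under 1.2 mm) (value of joint read_head above 0.0088 m).
It fails at once if another gauge is taken from its place (moved more than 20 mm) (distance of any of thin_gauge, thick_gauge from where it was at the start of the episode above 0.02 m).
It fails at once if the flux bottle, solder spool or screw dish is moved more than 20 mm (distance of any of flux_bottle, solder_spool, screw_tray from where it was at the start of the episode above 0.02 m).
It also fails if it takes over 72 s, if anything falls off the work surface, if the arm or the gripper's body presses on something with over 40 N, if the wrist force passes 120 N, or if a joint passes its speed limit or range.

## Working session

There is one attempt and no reset: what is moved stays moved. The work goes in short steps, Python scripts to look and compute and a tool call to move; the robot and the scene stay as the last step left them, time stands still between calls to the robot, and variables do not carry over. Pictures are saved under pics/ and viewed, at most 10 in all, crops included, and the job is handed in when it is done.

Besides the shell and the picture viewer there is one more tool, called as name([rows], argument=value, ...), one row to a line, values as JSON. drive_tool: Moves the arm, as the interface text tells. Its arguments: {"type":"object","properties":{"increments":{"type":"array"}},"required":["increments"]}

```bash
mkdir -p pics; cat > h.py <<'E'
import numpy as np,cv2
from workcell import *
def save(c,n,crop=None,s=1):
    im=c["image"][:,:,::-1]
    if crop: l,t,r,b=crop; im=im[t:b,l:r]
    cv2.imwrite("pics/"+n,cv2.resize(im,None,fx=s,fy=s,interpolation=cv2.INTER_CUBIC))
def ray(c,uv):
    "pinhole back-projection: origin, dirs"
    uv=np.atleast_2d(np.array(uv,float)); R=c["view"][:3,:3]; t=c["view"][:3,3]
    d=np.c_[uv,np.ones(len(uv))]@np.linalg.inv(c["K"]).T
    return -R.T@t, d@R
def onz(c,uv,z):
    o,d=ray(c,uv); return o+d*((z-o[2])/d[:,2])[:,None]
def proj(c,P):
    P=np.atleast_2d(P); q=P@c["view"][:3,:3].T+c["view"][:3,3]; p=q@c["K"].T; return p[:,:2]/p[:,2:]
E
python3 - <<'E'
from h import *
o=get_obs(); print({k:np.round(v,3) for k,v in o.items()})
for n in("scene","top"):
    c=camera(n); save(c,n+"1.png"); o_,_=ray(c,[320,240]); print(n,np.round(o_,3),c["K"][0,0])
    for q in("encoder","gauge","thin_gauge","thick_gauge","tray","cover","read_head","head_top","cover_grip","screw_tray","flux_bottle","solder_spool"):
        for r in silhouettes(q,c)[:5]:
            v,u=np.nonzero(r["region"]); m=(u.mean(),v.mean())
            print(n,q,round(r["conf"],2),np.round(r["bbox"]),np.round(m),np.round(onz(c,m,0.02)[0],3))
E
```

```text
{'clock': np.float64(0.0), 'joint_pos': array([-1.218,  0.241,  0.004,  1.335,  0.   ,  1.571]), 'joint_vel': array([-0.   ,  0.   , -0.   , -0.   , -0.001,  0.   ]), 'tau': array([-1.0000e-03, -3.7232e+01,  2.5241e+01,  1.7000e-02, -0.0000e+00,
       -0.0000e+00]), 'eef_pos': array([ 0.173, -0.469,  0.23 ]), 'tool_rot': array([ 0.984,  0.176, -0.   , -0.001]), 'ft_force': array([ 0.743, -0.016, -0.246]), 'ft_torque': array([ 0.023, -0.008,  0.033]), 'grasp_force': np.float64(0.0), 'grip_width': np.float64(0.085)}
scene [0.056 0.681 0.626] 477.5977787465612
scene encoder 0.97 [269. 257. 319. 297.] [292. 276.] [0.58  0.052 0.02 ]
scene encoder 0.9 [348. 167. 385. 194.] [367. 184.] [ 0.672 -0.422  0.02 ]
scene gauge 0.74 [323. 204. 354. 217.] [343. 210.] [ 0.644 -0.249  0.02 ]
scene gauge 0.58 [385. 266. 410. 296.] [395. 282.] [ 0.388 -0.048  0.02 ]
scene gauge 0.45 [380. 220. 412. 239.] [398. 228.] [ 0.484 -0.249  0.02 ]
scene gauge 0.25 [350. 216. 416. 256.] [382. 238.] [ 0.495 -0.187  0.02 ]
scene thin_gauge 0.73 [375. 225. 404. 245.] [391. 233.] [ 0.486 -0.216  0.02 ]
scene thick_
[... 1575 characters left out ...]
19. 241.] [0.541 0.245 0.02 ]
top read_head 0.66 [465. 197. 483. 212.] [472. 202.] [ 0.667 -0.44   0.02 ]
top read_head 0.49 [286. 230. 302. 233.] [293. 230.] [0.575 0.046 0.02 ]
top head_top 0.61 [286. 227. 298. 237.] [293. 230.] [0.575 0.047 0.02 ]
top head_top 0.39 [465. 196. 480. 207.] [472. 202.] [ 0.666 -0.44   0.02 ]
top cover_grip 0.75 [206. 219. 235. 259.] [220. 241.] [0.54  0.244 0.02 ]
top screw_tray 0.86 [240. 162. 272. 193.] [257. 177.] [0.72 0.15 0.02]
top flux_bottle 0.44 [354. 170. 365. 187.] [361. 178.] [ 0.724 -0.134  0.02 ]
top solder_spool 0.75 [176. 165. 202. 189.] [188. 176.] [0.716 0.339 0.02 ]
top solder_spool 0.25 [375. 238. 387. 269.] [380. 256.] [ 0.51 -0.19  0.02]
```

```bash
python3 - <<'E'
from h import *
im=camera("top")["image"][:,:,::-1][140:320,160:500]
a=cv2.resize(im,None,fx=2.35,fy=2.35,interpolation=cv2.INTER_CUBIC)
cv2.imwrite("pics/top2.png",a)
c=camera("wrist"); print(c["K"],c["view"])
E
```

```text
[[371.64829954   0.         314.73240044]
 [  0.         371.64829954 235.27132698]
 [  0.           0.           1.        ]] [[ 3.45701660e-01 -9.38344209e-01  7.13015803e-04 -4.99982690e-01]
 [-8.91358223e-01 -3.28153612e-01  3.12723081e-01 -4.11902805e-02]
 [-2.93207913e-01 -1.08744441e-01 -9.49844075e-01  3.79851367e-01]
 [ 0.00000000e+00  0.00000000e+00  0.00000000e+00  1.00000000e+00]]
```

View pics/top2.png

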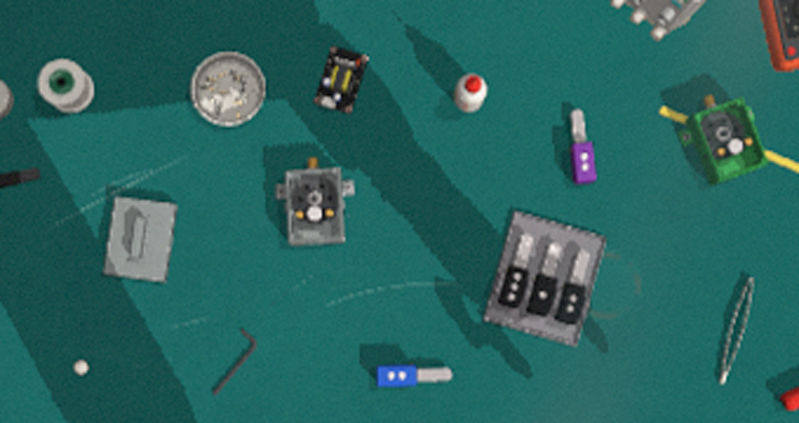

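drive_tool([
  [[19,13.5,0],[0,0,6.9],1],
  [[19,13.5,0],[0,0,6.9],1],
  [[19,13.5,0],[0,0,6.9],1],
  [[19,13.5,0],[0,0,6.9],1],
  [[19,13.5,0],[0,0,6.9],1],
  [[19,13.5,0],[0,0,6.9],1],
  [[19,13.5,0],[0,0,6.9],1],
  [[19,13.5,0],[0,0,6.9],1],
])

```text
clock: 2.07
eef_pos: [0.3256, -0.3605, 0.2314]
tool_rot: [0.789, 0.614, 0.0, 0.0]
ft_force: [-0.3, 0.0, 0.7]
grip_width: 0.0856
grasp_force: 0.0
```

drive_tool([
  [[19,13.5,-8],[0,0,0],1],
  [[19,13.5,-8],[0,0,0],1],
  [[19,13.5,-8],[0,0,0],1],
  [[19,13.5,-8],[0,0,0],1],
  [[19,13.5,-8],[0,0,0],1],
  [[19,13.5,-8],[0,0,0],1],
  [[19,13.5,-8],[0,0,0],1],
  [[0,0,0],[0,0,0],1],
])

```text
clock: 2.73
eef_pos: [0.4599, -0.2641, 0.1735]
tool_rot: [0.79, 0.613, 0.0, -0.001]
ft_force: [-0.1, -0.4, 0.3]
grip_width: 0.0859
grasp_force: 0.0
```

```bash
cat >> h.py <<'E'
def fray(c,uv):
    p=cv2.fisheye.undistortPoints(np.array(uv,float).reshape(-1,1,2),c["K"],np.zeros(4)).reshape(-1,2)
    R=c["view"][:3,:3]; t=c["view"][:3,3]
    return -R.T@t, np.c_[p,np.ones(len(p))]@R
def fonz(c,uv,z):
    o,d=fray(c,uv); return o+d*((z-o[2])/d[:,2])[:,None]
def fproj(c,P):
    q=np.atleast_2d(np.array(P,float))@c["view"][:3,:3].T+c["view"][:3,3]
    r=np.hypot(q[:,0],q[:,1]); th=np.arctan2(r,q[:,2])
    return q[:,:2]/r[:,None]*th[:,None]*c["K"][0,0]+c["K"][:2,2]
def ortho(c,x0,x1,y0,y1,z,s):
    "metric bird's-eye image of plane z: rows from x1 down to x0, cols from y1 down to y0, s px/mm"
    X=np.arange(x1,x0,-.001/s); Y=np.arange(y1,y0,-.001/s)
    g=np.stack(np.meshgrid(X,Y,indexing="ij")+[np.full((len(X),len(Y)),z)],-1).reshape(-1,3) if False else np.stack([a for a in np.meshgrid(X,Y,indexing="ij")]+[np.full((len(X),len(Y)),z)],-1).reshape(-1,3)
    m=fproj(c,g).astype(np.float32).reshape(len(X),len(Y),2)
    return cv2.remap(c["image"][:,:,::-1].copy(),m[...,0],m[...,1],cv2.INTER_CUBIC)
E
python3 - <<'E'
from h import *
o=get_obs(); print(o["clock"],np.round(o["eef_pos"],4),o["tool_rot"])
c=camera("wrist")
for q in("gauge","thin_gauge","thick_gauge","tray"):
  for r in silhouettes(q,c)[:3]: print(q,round(r["conf"],2),np.round(r["bbox"]))
cv2.imwrite("pics/w1.png",np.hstack([c["image"][:,:,::-1][:480,140:540],ortho(c,.42,.60,-.33,-.13,.029,2.6667)[:480]]))
print(ortho(c,.42,.60,-.33,-.13,.029,2.6667).shape)
E
```

```text
2.7333 [ 0.4599 -0.2641  0.1735] [ 7.89836903e-01  6.13315842e-01  4.13267519e-04 -1.08406801e-03]
gauge 0.94 [158.   0. 199.  70.]
gauge 0.92 [481. 148. 564. 193.]
gauge 0.55 [305. 177. 408. 213.]
thin_gauge 0.76 [306. 137. 413. 173.]
thick_gauge 0.63 [304.  99. 413. 131.]
thick_gauge 0.37 [278.  87. 437. 221.]
tray 0.8 [276.  84. 435. 223.]
(481, 534, 3)
```

View pics/w1.png

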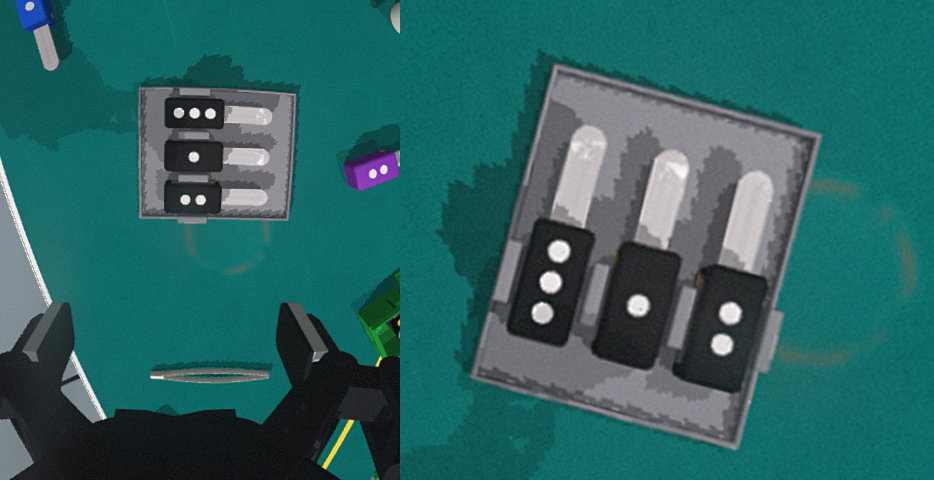

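drive_tool([
  [[5.5,4,-22],[0,0,-0.8],1],
  [[5.5,4,-22],[0,0,0],1],
  [[5.5,4,-22],[0,0,0],1],
  [[0,0,0],[0,0,0],1],
])

```text
clock: 3.32
eef_pos: [0.4717, -0.2537, 0.1057]
tool_rot: [0.796, 0.606, -0.001, -0.003]
ft_force: [-0.8, 0.5, -1.2]
grip_width: 0.0856
grasp_force: 0.0
```

```bash
cat >> h.py <<'E'
def pose():
    o=get_obs(); q=o["tool_rot"]; print("t",round(float(o["clock"]),2),"tcp",np.round(o["eef_pos"]*1e3,1),"yaw",round(np.degrees(2*np.arctan2(q[1],q[0])),2),"F",np.round(o["ft_force"],1),"w",round(float(o["grip_width"])*1e3,1)); return o
def blobs(im,x1,y1,s,thr=190,lo=8,hi=40):
    m=(im.min(2)>thr).astype(np.uint8); n,l,st,ce=cv2.connectedComponentsWithStats(m)
    return [(x1-ce[i][1]/s/1e3,y1-ce[i][0]/s/1e3,st[i][4]/s/s) for i in range(1,n) if lo<st[i][4]/s/s<hi]
E
python3 - <<'E'
from h import *
pose(); c=camera("wrist")
im=ortho(c,.42,.60,-.33,-.13,.029,4)
for b in blobs(im,.6,-.13,4): print(np.round(np.array(b)*[1e3,1e3,1],1))
save(c,"w2.png",(120,40,520,480),1.2)
# encoder rim etc in top image
E
```

```text
t 3.32 tcp [ 471.7 -253.7  105.7] yaw 74.58 F [-0.8  0.5 -1.2] w 85.6
[ 494.4 -186.3   39.2]
[ 485.7 -219.1   35.4]
```

View pics/w2.png

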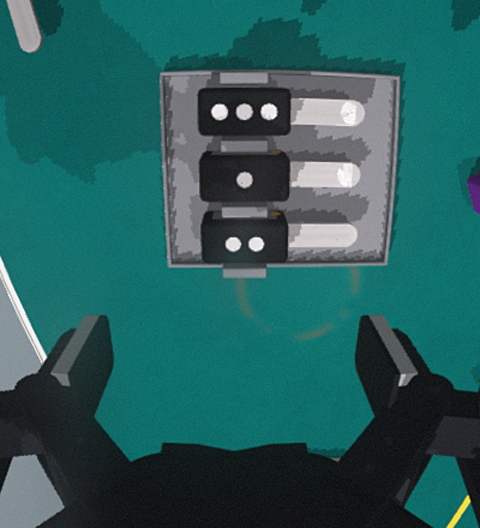

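```bash
python3 - <<'E'
from h import *
pose(); c=camera("wrist")
im=ortho(c,.42,.60,-.33,-.13,.029,4)
for b in blobs(im,.6,-.13,4,180,20,70): print(np.round(np.array(b)*[1e3,1e3,1],1))
t=camera("top")
# rivets from the top camera
im=cv2.resize(t["image"],None,fx=4,fy=4,interpolation=cv2.INTER_CUBIC)
# yaw/pose of grey encoder, cover, from top masks
for q,z in(("cover",.017),("encoder",.036),("head_top",.04)):
    for r in silhouettes(q,t):
        v,u=np.nonzero(r["region"]); P=onz(t,np.c_[u,v],z)[:,:2]*1e3
        print(q,round(r["conf"],2),[np.round(a,1) for a in cv2.minAreaRect(P.astype(np.float32))])
E
```

```text
t 3.37 tcp [ 472.2 -254.4  107.8] yaw 74.57 F [-0.6  0.1  0. ] w 85.4
[ 506.1 -189.3   44.8]
[ 494.3 -186.3   41.6]
[ 485.7 -219.1   39.7]
[ 482.7 -183.1   43.7]
[ 482.7 -253.7   45.7]
[ 471.  -250.6   44.8]
cover 0.79 [array([542., 245.]), array([73.4, 93.5]), np.float64(84.4)]
cover 0.24 [array([ 507.4, -223.9]), array([22.9, 79.9]), np.float64(76.9)]
encoder 0.76 [array([ 674.7, -421.8]), array([97.4, 89.8]), np.float64(24.7)]
head_top 0.58 [array([ 662.9, -434.3]), array([13.2, 34.1]), np.float64(28.0)]
```

drive_tool([
  [[2,1,-20],[0,0,0.5],1],
  [[2,1,-20],[0,0,0],1],
  [[0.7,0.3,-20],[0,0,0],1],
  [[0,0,-18],[0,0,0],1],
  [[0,0,0],[0,0,0],1],
  [[0,0,0],[0,0,0],1],
  [[0,0,0],[0,0,0],1],
])

```text
clock: 4.2
eef_pos: [0.4799, -0.2531, 0.0329]
tool_rot: [0.793, 0.609, 0.0, 0.001]
ft_force: [0.3, 0.1, 0.9]
grip_width: 0.0854
grasp_force: 0.0
```

```bash
python3 - <<'E'
from h import *
pose(); c=camera("wrist")
im=ortho(c,.42,.60,-.33,-.13,.029,4)
for b in blobs(im,.6,-.13,4,180,20,70): print(np.round(np.array(b)*[1e3,1e3,1],1))
E
```

```text
t 4.2 tcp [ 479.9 -253.1   32.9] yaw 75.1 F [0.3 0.1 0.9] w 85.4
[ 506.  -189.3   42.6]
[ 494.4 -186.3   42.6]
[ 485.6 -219.1   44.4]
[ 482.6 -253.7   47.6]
[ 471.  -250.6   47.1]
```

drive_tool([
  [[-3,1,-9],[0,0,0],1],
  [[0,0,-9],[0,0,0],1],
  [[0,0,0],[0,0,0],1],
  [[0,0,0],[0,0,0],1],
  [[0,0,0],[0,0,0],0.6],
])

```text
clock: 4.67
eef_pos: [0.4758, -0.2513, 0.0131]
tool_rot: [0.793, 0.61, -0.0, -0.0]
ft_force: [-0.1, 0.3, -0.4]
grip_width: 0.0754
grasp_force: 0.0
```

```bash
python3 -c "
from h import *
pose()"
```

```text
t 4.67 tcp [ 475.8 -251.3   13.1] yaw 75.11 F [-0.1  0.3 -0.4] w 75.4
```

drive_tool([
  [[0.5,-0.4,1.5],[0,0,0],0.6],
  [[0,0,0],[0,0,0],0.3],
  [[0,0,0],[0,0,0],0.3],
  [[0,0,0],[0,0,0],0.3],
  [[0,0,0],[0,0,0],0.3],
  [[0,0,0],[0,0,0],0.3],
])

```text
clock: 5.17
eef_pos: [0.4773, -0.2522, 0.0157]
tool_rot: [0.793, 0.61, 0.0, 0.001]
ft_force: [0.2, -0.3, 4.9]
grip_width: 0.0444
grasp_force: 62.3
```

drive_tool([
  [[0,0,20],[0,0,0],0.3],
  [[0,0,30],[0,0,0],0.3],
  [[0,0,35],[0,0,0],0.3],
  [[0,0,35],[0,0,0],0.3],
  [[0,20,20],[0,0,5],0.3],
  [[0,30,0],[0,0,5],0.3],
  [[0,35,0],[0,0,5],0.3],
  [[0,35,0],[0,0,0],0.3],
])

```text
clock: 5.83
eef_pos: [0.4761, -0.131, 0.1549]
tool_rot: [0.706, 0.708, 0.0, 0.0]
ft_force: [1.2, -0.4, -1.9]
grip_width: 0.0443
grasp_force: 61.6
```

drive_tool([
  [[0,35,0],[0,0,0],0.3],
  [[0,35,0],[0,0,0],0.3],
  [[0,30,0],[0,0,0],0.3],
  [[0,10,0],[0,0,0],0.3],
  [[0,0,0],[0,0,0],0.3],
])

```text
clock: 6.25
eef_pos: [0.4758, -0.0196, 0.1543]
tool_rot: [0.705, 0.709, -0.0, -0.001]
ft_force: [0.6, -0.5, -0.5]
grip_width: 0.0442
grasp_force: 61.6
```

```bash
python3 - <<'E'
from h import *
pose(); c=camera("wrist"); np.savez("w3.npz",**c)
a=ortho(c,.515,.645,-.01,.09,.036,4.5); print(a.shape)
b=c["image"][:,:,::-1][:480,160:520]
h=a.shape[0]; cv2.imwrite("pics/w3.png",np.hstack([cv2.resize(b,None,fx=.95,fy=.95),a[:456]]))
E
```

```text
t 6.25 tcp [475.8 -19.6 154.3] yaw 90.36 F [ 0.6 -0.5 -0.5] w 44.2
(585, 450, 3)
```

View pics/w3.png

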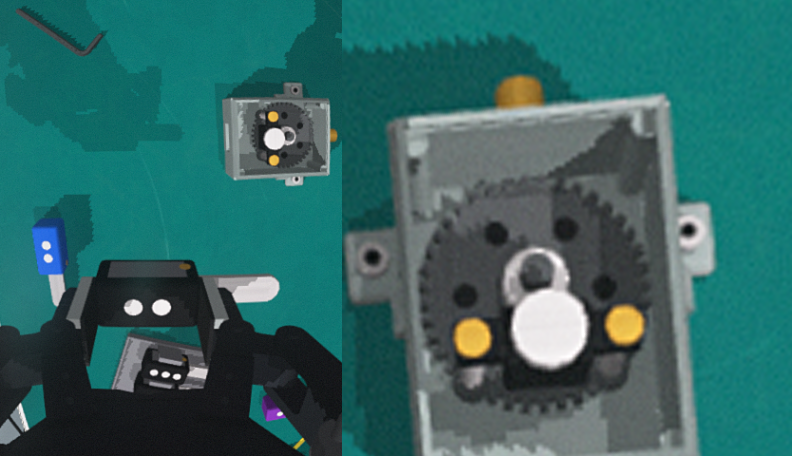

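drive_tool([
  [[-5.5,28,0],[0,0,2.3],0.3],
  [[-5.7,26.5,-10],[0,0,2.3],0.3],
  [[0,0,-35],[0,0,0],0.3],
  [[0,0,-35],[0,0,0],0.3],
  [[0,0,-25],[0,0,0],0.3],
  [[0,0,0],[0,0,0],0.3],
  [[0,0,0],[0,0,0],0.3],
])

```text
clock: 6.88
eef_pos: [0.464, 0.0313, 0.0487]
tool_rot: [0.678, 0.735, -0.002, -0.001]
ft_force: [-0.4, 0.2, -0.2]
grip_width: 0.0444
grasp_force: 61.7
```

```bash
python3 - <<'E'
from h import *
pose(); c=camera("wrist")
for z in(.062,):
  im=ortho(c,.40,.53,-.02,.1,z,4)
  for b in blobs(im,.53,.1,4,170,15,80): print(np.round(np.array(b)*[1e3,1e3,1],1))
a=ortho(c,.53,.64,-.005,.105,.036,5)
cv2.imwrite("pics/w4.png",a)
E
```

```text
t 6.88 tcp [464.   31.3  48.7] yaw 94.6 F [-0.4  0.2 -0.2] w 44.4
[516.5  62.   28.6]
[469.5  31.8  50.3]
[457.6  30.7  47.3]
```

View pics/w4.png

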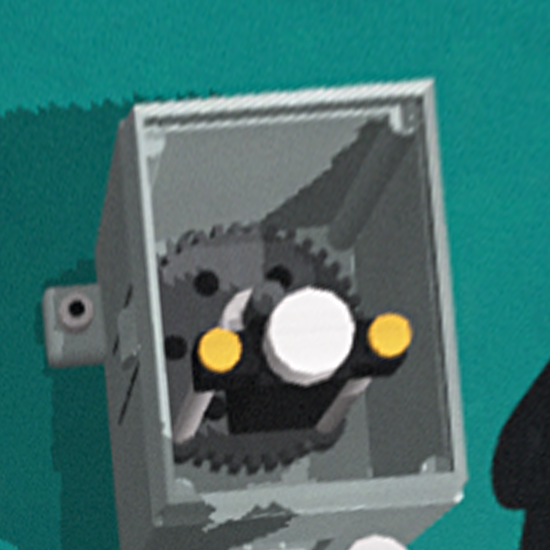

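drive_tool([
  [[0.5,4.5,-10],[0,0,0],0.3],
  [[0,0,-12],[0,0,0],0.3],
  [[0,0,-8],[0,0,0],0.3],
  [[0,0,0],[0,0,0],0.3],
  [[0,0,0],[0,0,0],0.3],
])

```text
clock: 7.35
eef_pos: [0.466, 0.0372, 0.0201]
tool_rot: [0.677, 0.736, 0.0, 0.0]
ft_force: [1.0, 0.2, -0.7]
grip_width: 0.044
grasp_force: 61.7
```

drive_tool([
  [[0,-0.5,-5],[0,0,0],0.3],
  [[0,0,-1.5],[0,0,0],0.3],
  [[0,0,0],[0,0,0],0.3],
  [[0,0,0],[0,0,0],0.3],
])

```text
clock: 7.68
eef_pos: [0.4658, 0.0367, 0.0134]
tool_rot: [0.677, 0.736, 0.0, 0.0]
ft_force: [-0.3, 0.1, -0.4]
grip_width: 0.0446
grasp_force: 61.7
```

```bash
python3 -c "
from h import *
o=pose(); j=np.degrees(o['joint_pos']); print(j)"
```

```text
t 7.68 tcp [465.8  36.7  13.4] yaw 94.71 F [-0.3  0.1 -0.4] w 44.6
[ 4.50442415e+00  2.27608618e+01 -2.35038608e+01  4.37294473e+01
  5.46151627e-04  8.97928397e+01]
```

drive_tool([
  [[0,0,-0.6],[0,0,0],1],
  [[0,0,0],[0,0,0],1],
  [[0,0,0],[0,0,0],1],
  [[0,0,15],[0,0,0],1],
  [[0,0,30],[0,0,7],1],
  [[0,0,20],[0,0,7],1],
  [[0,0,0],[0,0,7],1],
  [[0,0,0],[0,0,7],1],
])

```text
clock: 8.35
eef_pos: [0.4675, 0.0368, 0.0797]
tool_rot: [0.477, 0.879, 0.001, 0.002]
ft_force: [-1.7, -1.3, -1.2]
grip_width: 0.0853
grasp_force: 0.0
```

drive_tool([
  [[0,0,0],[0,0,7],1],
  [[0,0,0],[0,0,7],1],
  [[0,0,0],[0,0,7],1],
  [[0,0,0],[0,0,7],1],
  [[0,0,0],[0,0,7],1],
  [[0,0,0],[0,0,7],1],
  [[0,0,0],[0,0,7],1],
  [[0,0,0],[0,0,7],1],
])

```text
clock: 9.02
eef_pos: [0.4659, 0.0367, 0.0779]
tool_rot: [0.008, 1.0, 0.0, 0.0]
ft_force: [-0.4, 0.3, 0.3]
grip_width: 0.0854
grasp_force: 0.0
```

drive_tool([
  [[0,0,0],[0,0,5.8],1],
  [[0,0,0],[0,0,0],1],
  [[0,0,0],[0,0,0],1],
])

```text
clock: 9.27
eef_pos: [0.4658, 0.0367, 0.0778]
tool_rot: [-0.038, 0.999, -0.0, 0.0]
ft_force: [-0.5, 0.2, -0.7]
grip_width: 0.0857
grasp_force: 0.0
```

```bash
python3 - <<'E'
from h import *
pose(); c=camera("wrist")
im=ortho(c,.40,.53,-.02,.1,.026,4)
for b in blobs(im,.53,.1,4,170,15,80): print(np.round(np.array(b)*[1e3,1e3,1],1))
a=ortho(c,.43,.64,-.02,.105,.036,4)
cv2.imwrite("pics/w5.png",np.hstack([a[:590],ortho(c,.43,.64,-.005,.075,.011,4)[:590]])[:600])
E
```

```text
t 9.27 tcp [465.8  36.7  77.8] yaw 184.36 F [-0.5  0.2 -0.7] w 85.7
[471.3  37.4  45.4]
[459.4  36.4  44.7]
```

View pics/w5.png

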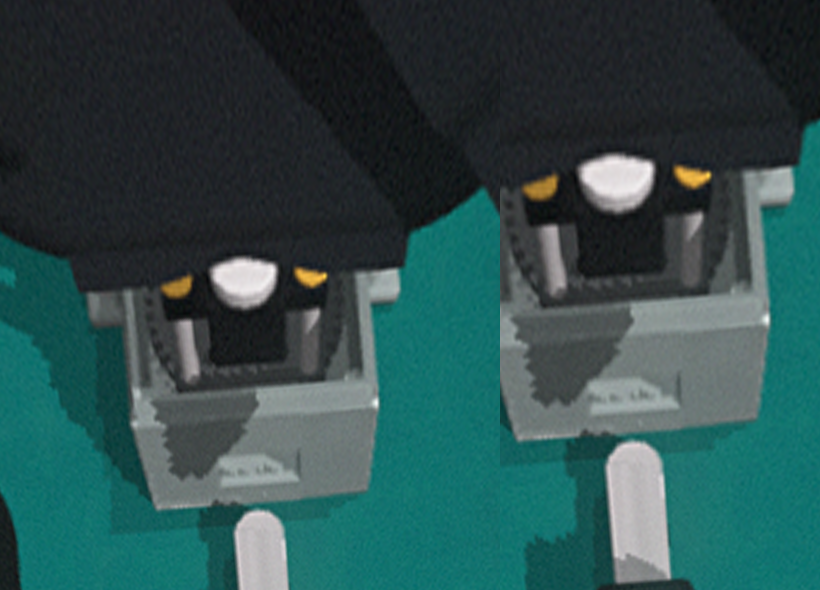

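drive_tool([
  [[0,0,-20],[0,0,0.4],1],
  [[0,0,-20],[0,0,0],1],
  [[0,0,-18],[0,0,0],1],
  [[0,0,-12],[0,0,0],1],
  [[0,0,0],[0,0,0],0.6],
  [[0,0,0],[0,0,0],0.6],
])

```text
clock: 9.82
eef_pos: [0.4651, 0.0366, 0.0073]
tool_rot: [-0.042, 0.999, -0.0, -0.001]
ft_force: [-0.2, -0.4, 0.6]
grip_width: 0.0637
grasp_force: 0.0
```

drive_tool([
  [[0,0,0],[0,0,0],0.1],
  [[0,0,0],[0,0,0],0.1],
  [[0,0,0],[0,0,0],0.1],
  [[0,0,0],[0,0,0],0.1],
  [[0,0,0],[0,0,0],0.1],
])

```text
clock: 10.23
eef_pos: [0.467, 0.0368, 0.0089]
tool_rot: [-0.043, 0.999, 0.0, 0.001]
ft_force: [-0.6, 0.7, 5.3]
grip_width: 0.0226
grasp_force: 59.5
```

drive_tool([
  [[3,0.25,0.6],[0,0,0],0.1],
  [[5,0.4,0],[0,0,0],0.1],
  [[6,0.5,0],[0,0,0],0.1],
  [[6,0.5,0],[0,0,0],0.1],
  [[6,0.5,0],[0,0,0],0.1],
  [[0,0,0],[0,0,0],0.1],
])

```text
clock: 10.73
eef_pos: [0.4929, 0.0389, 0.0089]
tool_rot: [-0.043, 0.999, 0.0, 0.001]
ft_force: [-1.1, 0.1, 7.3]
grip_width: 0.0224
grasp_force: 59.7
```

drive_tool([
  [[5,0.4,0.8],[0,0,0],0.1],
  [[6,0.5,0],[0,0,0],0.1],
  [[6,0.5,0],[0,0,0],0.1],
  [[3,0.25,0],[0,0,0],0.1],
  [[0,0,0],[0,0,0],0.1],
])

```text
clock: 11.15
eef_pos: [0.513, 0.0406, 0.009]
tool_rot: [-0.043, 0.999, 0.0, 0.001]
ft_force: [0.6, 0.3, 1.3]
grip_width: 0.0223
grasp_force: 58.9
```

drive_tool([
  [[2,0.15,0],[0,0,0],0.1],
  [[0,0,0],[0,0,0],0.1],
  [[0,0,0],[0,0,0],0.1],
])

```text
clock: 11.4
eef_pos: [0.5137, 0.0407, 0.009]
tool_rot: [-0.043, 0.999, -0.0, -0.0]
ft_force: [0.2, 0.2, 0.2]
grip_width: 0.0228
grasp_force: 58.9
```

drive_tool([
  [[2,0.15,0],[0,0,0],0.1],
  [[0,0,0],[0,0,0],0.1],
])

```text
clock: 11.57
eef_pos: [0.516, 0.0408, 0.0091]
tool_rot: [-0.043, 0.999, -0.0, 0.0]
ft_force: [0.1, -0.2, -1.0]
grip_width: 0.0227
grasp_force: 58.8
```

drive_tool([
  [[1.5,0.1,0],[0,0,0],0.1],
  [[0,0,0],[0,0,0],0.1],
  [[0,0,0],[0,0,0],0.1],
])

```text
clock: 11.82
eef_pos: [0.5174, 0.0409, 0.009]
tool_rot: [-0.043, 0.999, -0.0, 0.0]
ft_force: [-0.0, 0.1, -1.0]
grip_width: 0.0229
grasp_force: 58.8
```

drive_tool([
  [[1.5,0.1,0],[0,0,0],0.1],
  [[0,0,0],[0,0,0],0.1],
])

```text
clock: 11.98
eef_pos: [0.5178, 0.0409, 0.009]
tool_rot: [-0.043, 0.999, -0.0, -0.001]
ft_force: [-3.1, -0.3, 3.9]
grip_width: 0.0229
grasp_force: 59.1
```

drive_tool([
  [[1.5,0.1,0],[0,0,0],0.1],
  [[0,0,0],[0,0,0],0.1],
])

```text
clock: 12.15
eef_pos: [0.5178, 0.0409, 0.009]
tool_rot: [-0.043, 0.999, -0.0, -0.002]
ft_force: [-7.2, -0.8, 6.5]
grip_width: 0.0224
grasp_force: 59.6
```

drive_tool([
  [[-2,-0.2,0],[0,0,0],0.1],
  [[0,0,0],[0,0,0],0.8],
  [[0,0,0],[0,0,0],0.8],
  [[0,0,0],[0,0,0],0.8],
  [[0,0,20],[0,0,0],0.8],
  [[0,0,35],[0,0,0],0.8],
  [[0,0,35],[0,0,0],0.4],
  [[0,0,0],[0,0,-7],0],
])

```text
clock: 12.82
eef_pos: [0.5236, 0.0413, 0.106]
tool_rot: [0.019, 1.0, 0.001, 0.007]
ft_force: [1.1, -0.4, 0.5]
grip_width: 0.0451
grasp_force: 0.0
```

drive_tool([
  [[0,0,0],[0,0,-7],0],
  [[0,0,0],[0,0,-7],0],
  [[0,0,0],[0,0,-7],0],
  [[0,0,0],[0,0,-7],0],
  [[0,0,0],[0,0,-7],0],
  [[0,0,0],[0,0,-7],0],
  [[0,0,0],[0,0,-7],0],
  [[0,0,0],[0,0,-7],0],
])

```text
clock: 13.48
eef_pos: [0.5188, 0.0409, 0.0992]
tool_rot: [0.488, 0.873, 0.0, 0.0]
ft_force: [0.0, -0.0, 0.4]
grip_width: 0.0
grasp_force: 0.0
```

drive_tool([
  [[15,1,0],[0,0,-7],0],
  [[15,1,0],[0,0,-7],0],
  [[15,1,0],[0,0,-7],0],
  [[8,0.5,0],[0,0,-6],0],
  [[0,0,0],[0,0,0],0],
  [[0,0,0],[0,0,0],0],
])

```text
clock: 13.98
eef_pos: [0.5714, 0.0444, 0.0988]
tool_rot: [0.675, 0.738, -0.0, -0.0]
ft_force: [0.6, 0.9, -0.2]
grip_width: 0.0001
grasp_force: 0.0
```

```bash
python3 - <<'E'
from h import *
pose(); c=camera("wrist")
for z in(.026,.0385):
  im=ortho(c,.46,.63,-.02,.1,z,4)
  for b in blobs(im,.63,.1,4,170,15,260): print(z,np.round(np.array(b)*[1e3,1e3,1],1))
a=ortho(c,.47,.63,-.01,.1,.036,4); print(a.shape)
cv2.imwrite("pics/w6.png",np.hstack([a[:440],c["image"][20:460,170:500,::-1]]))
E
```

```text
t 13.98 tcp [571.4  44.4  98.8] yaw 95.07 F [ 0.6  0.9 -0.2] w 0.1
0.026 [614.7  53.9 167.7]
0.026 [590.7  49.5  73.7]
0.026 [571.7  38.9 240.2]
0.026 [522.2  41.1  48.7]
0.026 [510.3  40.1  48.8]
0.0385 [611.7  57.9 149.2]
0.0385 [589.2  53.8  65. ]
0.0385 [571.3  43.9 213.1]
0.0385 [524.6  45.9  42.9]
0.0385 [513.4  45.   42.9]
(641, 440, 3)
```

View pics/w6.png

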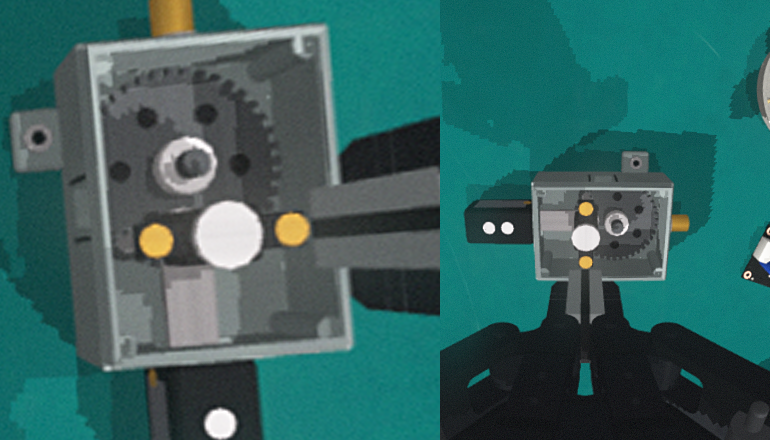

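drive_tool([
  [[0,0,-20],[0,0,-0.4],0],
  [[0,0,-20],[0,0,0],0],
  [[0,0,-12],[0,0,0],0],
  [[0,0,-3],[0,0,0],0],
  [[0,0,0],[0,0,0],0],
  [[0,0,0],[0,0,0],0],
])

```text
clock: 14.53
eef_pos: [0.5713, 0.0444, 0.0447]
tool_rot: [0.678, 0.735, 0.0, 0.0]
ft_force: [-0.3, 0.2, 0.7]
grip_width: 0.0
grasp_force: 0.0
```

drive_tool([
  [[0,0,-2],[0,0,0],0],
  [[0,0,-2],[0,0,0],0],
  [[0,0,0],[0,0,0],0],
])

```text
clock: 14.78
eef_pos: [0.5716, 0.0444, 0.0406]
tool_rot: [0.679, 0.734, 0.0, 0.0]
ft_force: [0.8, 0.3, -0.0]
grip_width: -0.0003
grasp_force: 0.0
```

drive_tool([
  [[0,0,-2],[0,0,0],0],
  [[0,0,-1],[0,0,0],0],
  [[0,0,0],[0,0,0],0],
])

```text
clock: 15.03
eef_pos: [0.5718, 0.0445, 0.0378]
tool_rot: [0.679, 0.734, 0.001, 0.0]
ft_force: [-0.5, 0.5, 4.1]
grip_width: 0.0
grasp_force: 2.1
```

drive_tool([
  [[0,0,-1.5],[0,0,0],0],
  [[0,0,0],[0,0,0],0],
  [[0,0,0],[0,0,0],0],
])

```text
clock: 15.28
eef_pos: [0.5718, 0.0444, 0.0362]
tool_rot: [0.679, 0.734, 0.0, 0.0]
ft_force: [0.2, 0.7, 5.6]
grip_width: 0.0
grasp_force: 2.5
```

Sliding at about 6 N as described; continue to the nip.

drive_tool([
  [[0,0,-1.5],[0,0,0],0],
  [[0,0,-1],[0,0,0],0],
  [[0,0,0],[0,0,0],0],
])

```text
clock: 15.53
eef_pos: [0.5719, 0.0445, 0.0341]
tool_rot: [0.679, 0.734, 0.001, 0.001]
ft_force: [-0.9, 1.5, 7.7]
grip_width: 0.0
grasp_force: 4.0
```

drive_tool([
  [[0,0,-1.5],[0,0,0],0],
  [[0,0,0],[0,0,0],0],
  [[0,0,0],[0,0,0],0],
])

```text
clock: 15.78
eef_pos: [0.5719, 0.0444, 0.0339]
tool_rot: [0.679, 0.734, 0.001, 0.001]
ft_force: [-3.9, -0.2, 16.3]
grip_width: -0.0002
grasp_force: 7.7
```

drive_tool([
  [[0,0,-0.8],[0,0,0],0],
  [[0,0,0],[0,0,0],0],
  [[0,0,0],[0,0,0],0],
])

```text
clock: 16.03
eef_pos: [0.572, 0.0444, 0.0339]
tool_rot: [0.679, 0.734, 0.001, 0.001]
ft_force: [-5.0, -0.4, 19.0]
grip_width: 0.0001
grasp_force: 9.9
```

drive_tool([
  [[0,0,5],[0,0,0],0],
  [[0,0,10],[0,0,0],0],
  [[0,0,25],[0,0,0],0],
  [[0,0,30],[0,0,7],0],
  [[0,0,0],[0,0,7],0],
  [[-15,-1,0],[0,0,7],0.4],
  [[-20,-1.5,0],[0,0,7],1],
  [[-20,-1.3,0],[0,0,7],1],
])

```text
clock: 16.7
eef_pos: [0.5157, 0.0405, 0.1006]
tool_rot: [0.424, 0.906, -0.0, -0.0]
ft_force: [-0.8, 1.2, 0.4]
grip_width: 0.0355
grasp_force: 0.0
```

drive_tool([
  [[0,0,0],[0,0,7],1],
  [[0,0,0],[0,0,7],1],
  [[0,0,0],[0,0,7],1],
  [[0,0,0],[0,0,7],1],
  [[0,0,0],[0,0,7],1],
  [[0,0,0],[0,0,7],1],
  [[0,0,0],[0,0,7],1],
  [[0,0,0],[0,0,6],1],
])

```text
clock: 17.37
eef_pos: [0.5159, 0.0406, 0.1005]
tool_rot: [-0.042, 0.999, -0.0, -0.001]
ft_force: [0.1, 0.5, 0.2]
grip_width: 0.0852
grasp_force: 0.0
```

```bash
python3 - <<'E'
from h import *
pose(); c=camera("wrist")
im=ortho(c,.46,.56,-.02,.1,.026,4)
for b in blobs(im,.56,.1,4,160,15,160): print(np.round(np.array(b)*[1e3,1e3,1],1))
E
```

```text
t 17.37 tcp [515.9  40.6 100.5] yaw 184.84 F [0.1 0.5 0.2] w 85.2
[552.4  72.9  21.5]
[522.3  41.2  47.1]
[510.4  40.2  46. ]
```

drive_tool([
  [[0,0,-25],[0,0,0],1],
  [[0,0,-30],[0,0,0],1],
  [[0,0,-25],[0,0,0],1],
  [[0,0,-12],[0,0,0],1],
  [[0,0,0],[0,0,0],0.6],
  [[0,0,0],[0,0,0],0.6],
  [[0,0,0],[0,0,0],0.1],
  [[0,0,0],[0,0,0],0.1],
])

```text
clock: 18.08
eef_pos: [0.5176, 0.0407, 0.0102]
tool_rot: [-0.039, 0.999, 0.0, 0.001]
ft_force: [-0.3, 0.3, -0.4]
grip_width: 0.0387
grasp_force: 0.0
```

drive_tool([
  [[0,0,0],[0,0,0],0.1],
  [[0,0,0],[0,0,0],0.1],
  [[0,0,0.5],[0,0,0],0.1],
  [[0,0,0],[0,0,0],0.1],
])

```text
clock: 18.42
eef_pos: [0.5175, 0.0408, 0.0104]
tool_rot: [-0.039, 0.999, 0.0, 0.001]
ft_force: [0.1, 0.9, 4.1]
grip_width: 0.0223
grasp_force: 59.6
```

drive_tool([
  [[-2,-0.15,0.7],[0,0,0],0.1],
  [[-2,-0.15,0],[0,0,0],0.1],
  [[-2,-0.15,0],[0,0,0],0.1],
  [[-2,-0.15,0],[0,0,0],0.1],
])

```text
clock: 18.75
eef_pos: [0.5095, 0.04, 0.0104]
tool_rot: [-0.039, 0.999, -0.0, 0.001]
ft_force: [4.2, 0.7, 0.4]
grip_width: 0.0224
grasp_force: 59.2
```

drive_tool([
  [[-1.5,-0.12,0],[0,0,0],0.1],
  [[-1,-0.08,0],[0,0,0],0.1],
  [[-1,-0.08,0],[0,0,0],0.1],
])

```text
clock: 19.0
eef_pos: [0.5054, 0.0397, 0.0104]
tool_rot: [-0.039, 0.999, -0.0, 0.001]
ft_force: [3.8, 0.0, 2.8]
grip_width: 0.0224
grasp_force: 59.3
```

drive_tool([
  [[-1,-0.08,0],[0,0,0],0.1],
  [[-1,-0.08,0],[0,0,0],0.1],
  [[-2,-0.16,0],[0,0,0],0.1],
  [[-2,-0.16,0],[0,0,0],0.1],
])

```text
clock: 19.33
eef_pos: [0.499, 0.0392, 0.0104]
tool_rot: [-0.039, 0.999, 0.0, 0.0]
ft_force: [2.6, 1.2, 4.9]
grip_width: 0.0225
grasp_force: 59.7
```

drive_tool([
  [[-4,-0.33,0],[0,0,0],0.1],
  [[-6,-0.5,0],[0,0,0],0.1],
  [[-8,-0.65,0],[0,0,0],0.1],
  [[-10,-0.8,0],[0,0,0],0.1],
  [[-12,-1,0],[0,0,0],0.1],
  [[-12,-1,0],[0,0,0],0.1],
  [[-12,-1,0],[0,0,0],0.1],
  [[-5,-0.4,0],[0,0,0],0.1],
])

```text
clock: 20.0
eef_pos: [0.4285, 0.0335, 0.0104]
tool_rot: [-0.039, 0.999, 0.0, 0.0]
ft_force: [4.1, 1.1, 6.2]
grip_width: 0.0228
grasp_force: 59.8
```

drive_tool([
  [[0,0,0],[0,0,0],0.1],
  [[0,0,0],[0,0,0],0.1],
  [[0,0,0],[0,0,0],0.9],
  [[0,0,0],[0,0,0],0.9],
  [[0,0,0],[0,0,0],0.9],
  [[0,0,20],[0,0,0],0.9],
  [[0,0,40],[0,0,0],1],
  [[0,0,40],[0,0,0],1],
])

```text
clock: 20.67
eef_pos: [0.4264, 0.0333, 0.1089]
tool_rot: [-0.039, 0.999, -0.0, -0.004]
ft_force: [1.2, -0.0, -0.0]
grip_width: 0.0855
grasp_force: 0.0
```

drive_tool([
  [[17.5,32,10],[0,0,-2],1],
  [[17.5,32,10],[0,0,-2],1],
  [[17.5,32,10],[0,0,-2],1],
  [[17.5,32,10],[0,0,-2],1],
  [[17.5,32,10],[0,0,-2],1],
  [[17.5,32,10],[0,0,-2],1],
  [[0,0,0],[0,0,0],1],
  [[0,0,0],[0,0,0],1],
])

```text
clock: 21.33
eef_pos: [0.5345, 0.2269, 0.1688]
tool_rot: [0.064, 0.998, -0.001, -0.001]
ft_force: [-1.0, -0.3, -0.1]
grip_width: 0.0857
grasp_force: 0.0
```

```bash
python3 - <<'E'
from h import *
pose(); c=camera("wrist")
r=silhouettes("cover",c)
for s in r[:2]:
    v,u=np.nonzero(s["region"]); P=fonz(c,np.c_[u,v],.017)[:,:2]*1e3
    print(round(s["conf"],2),[np.round(a,1) for a in cv2.minAreaRect(P.astype(np.float32))])
print("cam",-c["view"][:3,:3].T@c["view"][:3,3])
a=np.hstack([ortho(c,.48,.61,.19,.30,.032,3.6),ortho(c,.48,.61,.19,.30,.017,3.6)])
cv2.imwrite("pics/c1.png",a); print(a.shape)
E
```

```text
t 21.33 tcp [534.5 226.9 168.8] yaw 172.68 F [-1.  -0.3 -0.1] w 85.7
0.74 [array([537.9, 247.3]), array([71.8, 94.5]), np.float64(83.9)]
cam [0.45476898 0.23743223 0.3116453 ]
(468, 792, 3)
```

View pics/c1.png

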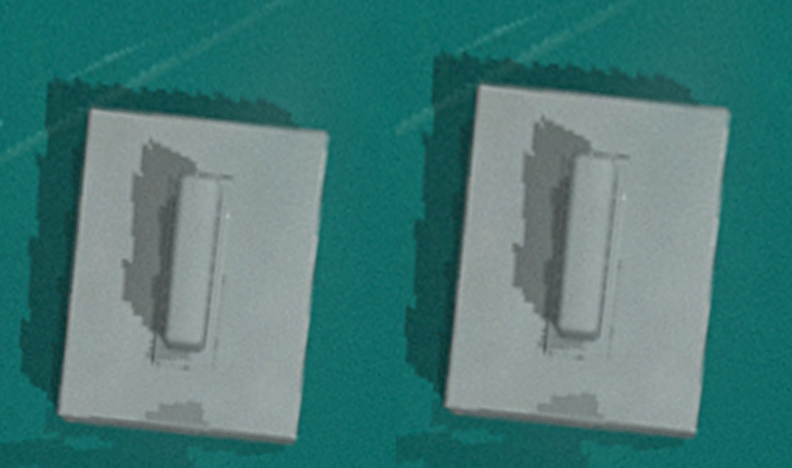

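drive_tool([
  [[1.5,10,-15],[0,0,1.7],1],
  [[1.5,9.5,-25],[0,0,0],1],
  [[0,0,-35],[0,0,0],1],
  [[0,0,-30],[0,0,0],1],
  [[0,0,-20],[0,0,0],1],
  [[0,0,0],[0,0,0],0.6],
  [[0,0,0],[0,0,0],0.6],
])

```text
clock: 22.02
eef_pos: [0.5357, 0.2429, 0.0436]
tool_rot: [0.051, 0.999, -0.001, -0.002]
ft_force: [-0.1, 0.2, 0.5]
grip_width: 0.0637
grasp_force: 0.0
```

```bash
python3 - <<'E'
from h import *
pose(); c=camera("wrist")
r=silhouettes("cover",c)
for s in r[:2]:
    v,u=np.nonzero(s["region"]); P=fonz(c,np.c_[u,v],.017)[:,:2]*1e3
    print(round(s["conf"],2),[np.round(a,1) for a in cv2.minAreaRect(P.astype(np.float32))])
a=np.hstack([ortho(c,.48,.61,.19,.30,.032,3.6),ortho(c,.48,.61,.19,.30,.017,3.6)])
cv2.imwrite("pics/c2.png",a)
E
```

```text
t 22.02 tcp [535.7 242.9  43.6] yaw 174.13 F [-0.1  0.2  0.5] w 63.7
0.58 [array([537. , 247.4]), array([71.5, 94.3]), np.float64(84.2)]
```

View pics/c2.png

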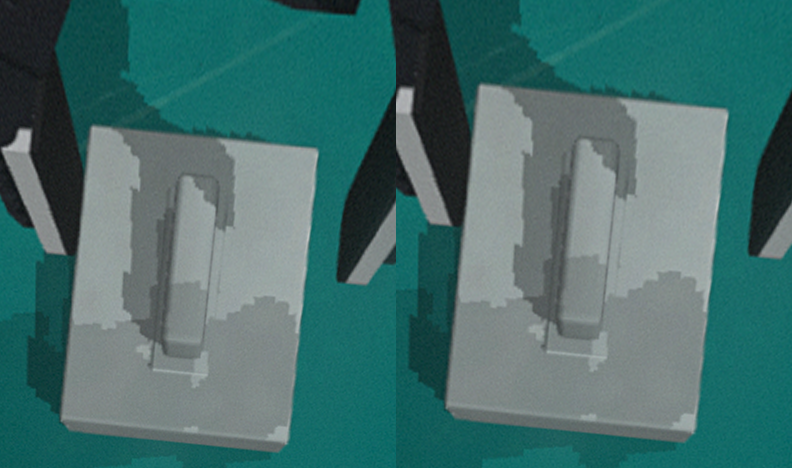

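drive_tool([
  [[2,3.5,-8],[0,0,0.3],0.6],
  [[0,0,-8],[0,0,0],0.6],
  [[0,0,-6],[0,0,0],0.6],
  [[0,0,0],[0,0,0],0.6],
  [[0,0,0],[0,0,0],0.6],
])

```text
clock: 22.53
eef_pos: [0.5392, 0.2484, 0.0224]
tool_rot: [0.048, 0.999, -0.0, -0.001]
ft_force: [-0.8, 0.2, 0.5]
grip_width: 0.0512
grasp_force: 0.0
```

drive_tool([
  [[-1,-1.3,-1],[0,0,0],0.6],
  [[0,0,0],[0,0,0],0],
  [[0,0,0],[0,0,0],0],
  [[0,0,0],[0,0,0],0],
  [[0,0,0],[0,0,0],0],
  [[0,0,0],[0,0,0],0],
  [[0,0,0],[0,0,0],0],
])

```text
clock: 23.12
eef_pos: [0.5391, 0.2474, 0.0225]
tool_rot: [0.048, 0.999, 0.0, 0.0]
ft_force: [-0.6, -1.2, 2.9]
grip_width: 0.0092
grasp_force: 60.8
```

drive_tool([
  [[0,0,10],[0,0,0],0],
  [[0,0,20],[0,0,0],0],
  [[0,0,25],[0,0,0],0],
  [[0,0,20],[0,0,0],0],
  [[0,0,0],[0,0,0],0],
  [[0,0,0],[0,0,0],0],
])

```text
clock: 23.62
eef_pos: [0.5398, 0.2477, 0.0986]
tool_rot: [0.048, 0.999, 0.001, 0.001]
ft_force: [-0.0, -0.2, -1.4]
grip_width: 0.0097
grasp_force: 60.3
```

```bash
python3 - <<'E'
from h import *
o=pose(); c=camera("wrist"); dz=o["eef_pos"][2]-.0225
r=silhouettes("cover",c)
for s in r[:2]:
    v,u=np.nonzero(s["region"]); P=fonz(c,np.c_[u,v],.017+dz)[:,:2]*1e3
    print(round(s["conf"],2),[np.round(a,1) for a in cv2.minAreaRect(P.astype(np.float32))])
a=ortho(c,.48,.61,.19,.30,.017+dz,4.2)
cv2.imwrite("pics/c3.png",a)
E
```

```text
t 23.62 tcp [539.8 247.7  98.6] yaw 174.52 F [-0.  -0.2 -1.4] w 9.7
0.95 [array([537.7, 247.9]), array([70.8, 93.6]), np.float64(84.7)]
0.21 [array([543.2, 118.1]), array([68.6, 73.6]), np.float64(5.9)]
```

View pics/c3.png

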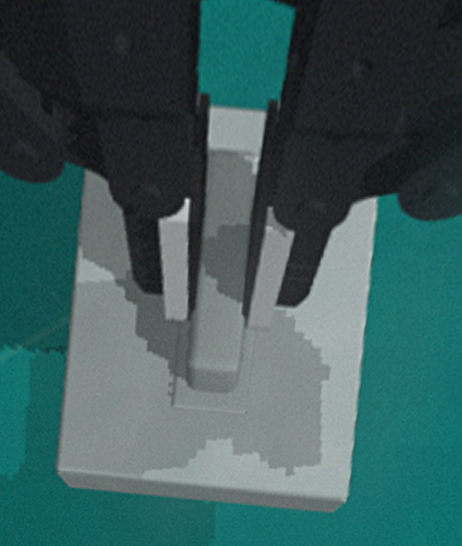

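drive_tool([
  [[3,-15,0],[0,0,1.2],0],
  [[6,-30,0],[0,0,1.5],0],
  [[7,-35,0],[0,0,1.5],0],
  [[8,-37,0],[0,0,1.5],0],
  [[8,-37,0],[0,0,1.5],0],
  [[6,-30,0],[0,0,1.5],0],
  [[4,-18,0],[0,0,1.4],0],
  [[0,0,0],[0,0,0],0],
])

```text
clock: 24.38
eef_pos: [0.5801, 0.0409, 0.0951]
tool_rot: [-0.038, 0.999, -0.001, -0.002]
ft_force: [-0.2, -0.0, -1.4]
grip_width: 0.0099
grasp_force: 60.3
```

drive_tool([
  [[0,0,0],[0,0,0],0],
  [[0,0,0],[0,0,0],0],
])

```text
clock: 24.55
eef_pos: [0.5797, 0.0456, 0.0957]
tool_rot: [-0.04, 0.999, 0.0, -0.001]
ft_force: [-0.1, -0.5, -1.1]
grip_width: 0.0099
grasp_force: 60.3
```

```bash
python3 - <<'E'
from h import *
pose(); t=camera("top")
# verify: gauge flat at new place
for q,z in(("gauge",.02),("cover",.09)):
    for r in silhouettes(q,t)[:3]:
        v,u=np.nonzero(r["region"]); P=onz(t,np.c_[u,v],z)[:,:2]*1e3
        print(q,round(r["conf"],2),[np.round(a,1) for a in cv2.minAreaRect(P.astype(np.float32))])
E
```

```text
t 24.55 tcp [579.7  45.6  95.7] yaw 184.61 F [-0.1 -0.5 -1.1] w 9.9
gauge 0.72 [array([ 663.7, -263.1]), array([89.4, 26.2]), np.float64(6.4)]
```

drive_tool([
  [[2,0.2,-10],[0,0,0],0],
  [[0,0,-12],[0,0,0],0],
  [[0,0,-8],[0,0,0],0],
  [[0,0,0],[0,0,0],0],
  [[0,0,0],[0,0,0],0],
  [[0,0,0],[0,0,0],0],
])

```text
clock: 25.2
eef_pos: [0.5829, 0.0457, 0.0671]
tool_rot: [-0.04, 0.999, 0.0, 0.0]
ft_force: [-0.3, -0.3, -1.5]
grip_width: 0.01
grasp_force: 60.3
```

```bash
python3 -c "
from h import *
pose()"
```

```text
t 25.2 tcp [582.9  45.7  67.1] yaw 184.63 F [-0.3 -0.3 -1.5] w 10.0
```

drive_tool([
  [[-1,0,-3],[0,0,0],0],
  [[0,0,-3],[0,0,0],0],
  [[0,0,-2],[0,0,0],0],
  [[0,0,-2],[0,0,0],0],
  [[0,0,0],[0,0,0],0],
])

```text
clock: 25.62
eef_pos: [0.5814, 0.0454, 0.0565]
tool_rot: [-0.04, 0.999, -0.0, -0.0]
ft_force: [-1.3, 0.3, -1.7]
grip_width: 0.0098
grasp_force: 60.3
```

drive_tool([
  [[0,0,-2],[0,0,0],0],
  [[0,0,-2],[0,0,0],0],
  [[0,0,0],[0,0,0],0],
])

```text
clock: 25.87
eef_pos: [0.5815, 0.0454, 0.0526]
tool_rot: [-0.04, 0.999, -0.0, -0.0]
ft_force: [0.3, 0.3, -0.8]
grip_width: 0.0099
grasp_force: 60.3
```

drive_tool([
  [[0,0,-2],[0,0,0],0],
  [[0,0,-2],[0,0,0],0],
  [[0,0,0],[0,0,0],0],
])

```text
clock: 26.12
eef_pos: [0.5822, 0.0454, 0.0491]
tool_rot: [-0.04, 0.999, -0.0, 0.001]
ft_force: [0.8, -0.8, -0.6]
grip_width: 0.0098
grasp_force: 60.4
```

drive_tool([
  [[0,0,-2],[0,0,0],0],
  [[0,0,-1],[0,0,0],0],
  [[0,0,0],[0,0,0],0],
])

```text
clock: 26.37
eef_pos: [0.5817, 0.0454, 0.0457]
tool_rot: [-0.04, 0.999, -0.0, -0.0]
ft_force: [0.4, -1.0, -0.9]
grip_width: 0.01
grasp_force: 60.3
```

drive_tool([
  [[0,0,-1],[0,0,0],0],
  [[0,0,0],[0,0,0],0],
])

```text
clock: 26.53
eef_pos: [0.5817, 0.0454, 0.0448]
tool_rot: [-0.04, 0.999, 0.0, -0.0]
ft_force: [0.8, -0.5, 0.0]
grip_width: 0.0102
grasp_force: 60.4
```

drive_tool([
  [[0,0,-1],[0,0,0],0],
  [[0,0,0],[0,0,0],0],
  [[0,0,0],[0,0,0],0],
])

```text
clock: 26.78
eef_pos: [0.5817, 0.0455, 0.0447]
tool_rot: [-0.04, 0.999, 0.0, 0.0]
ft_force: [-1.5, 0.2, 4.7]
grip_width: 0.0098
grasp_force: 61.1
```

drive_tool([
  [[0,0,-1.5],[0,0,0],0],
  [[0,0,0],[0,0,0],0],
  [[0,0,0],[0,0,0],0],
])

```text
clock: 27.03
eef_pos: [0.5817, 0.0455, 0.0447]
tool_rot: [-0.04, 0.999, 0.0, 0.0]
ft_force: [-5.6, -0.7, 12.7]
grip_width: 0.0101
grasp_force: 62.1
```

drive_tool([
  [[0,0,3],[0,0,0],0],
  [[0,0,0],[0,0,0],0.5],
  [[0,0,0],[0,0,0],0.5],
  [[0,0,0],[0,0,0],0.5],
  [[0,0,15],[0,0,0],0.5],
  [[0,0,25],[0,0,0],0.5],
  [[0,0,0],[0,0,0],0],
  [[0,0,0],[0,0,0],0],
])

```text
clock: 27.7
eef_pos: [0.5833, 0.0456, 0.0871]
tool_rot: [-0.04, 0.999, 0.0, 0.002]
ft_force: [-0.3, -0.4, -0.1]
grip_width: 0.0203
grasp_force: 0.0
```

drive_tool([
  [[0,0,0],[0,0,0],0],
  [[0,0,-10],[0,0,0],0],
  [[0,0,-10],[0,0,0],0],
  [[0,0,-6],[0,0,0],0],
  [[0,0,0],[0,0,0],0],
  [[0,0,0],[0,0,0],0],
])

```text
clock: 28.2
eef_pos: [0.5806, 0.0454, 0.0579]
tool_rot: [-0.04, 0.999, -0.0, -0.002]
ft_force: [0.8, 0.3, 0.3]
grip_width: 0.0001
grasp_force: 0.0
```

drive_tool([
  [[0,0,-2],[0,0,0],0],
  [[0,0,-1.5],[0,0,0],0],
  [[0,0,0],[0,0,0],0],
])

```text
clock: 28.45
eef_pos: [0.5819, 0.0454, 0.056]
tool_rot: [-0.04, 0.999, -0.0, 0.0]
ft_force: [1.2, 0.1, 0.0]
grip_width: 0.0002
grasp_force: 0.0
```

drive_tool([
  [[0,0,-2.5],[0,0,0],0],
  [[0,0,-1],[0,0,0],0],
  [[0,0,0],[0,0,0],0],
])

```text
clock: 28.7
eef_pos: [0.5824, 0.0455, 0.0543]
tool_rot: [-0.04, 0.999, 0.0, 0.001]
ft_force: [-2.6, 0.4, 7.9]
grip_width: -0.0
grasp_force: 4.1
```

drive_tool([
  [[0,0,-1.5],[0,0,0],0],
  [[0,0,0],[0,0,0],0],
  [[0,0,0],[0,0,0],0],
])

```text
clock: 28.95
eef_pos: [0.5824, 0.0455, 0.0542]
tool_rot: [-0.04, 0.999, 0.0, 0.001]
ft_force: [-5.5, 0.0, 15.3]
grip_width: -0.0002
grasp_force: 7.7
```

drive_tool([
  [[0,0,8],[0,0,0],0],
  [[0,0,30],[0,0,0],0],
  [[0,0,35],[0,0,0],0],
  [[-15,0,30],[0,0,0],0],
  [[-30,0,0],[0,0,0],0],
  [[-30,0,0],[0,0,0],0],
  [[-15,0,0],[0,0,0],0],
  [[0,0,0],[0,0,0],0],
])

```text
clock: 29.62
eef_pos: [0.4885, 0.0454, 0.1545]
tool_rot: [-0.04, 0.999, -0.0, -0.001]
ft_force: [0.3, 0.9, 0.6]
grip_width: -0.0001
grasp_force: 0.0
```

```bash
python3 - <<'E'
from h import *
pose(); c=camera("wrist")
for q,z in(("cover",.039),("gauge",.026)):
    for r in silhouettes(q,c)[:3]:
        v,u=np.nonzero(r["region"]); P=fonz(c,np.c_[u,v],z)[:,:2]*1e3
        print(q,round(r["conf"],2),[np.round(a,1) for a in cv2.minAreaRect(P.astype(np.float32))])
im=ortho(c,.38,.50,-.02,.1,.026,4)
for b in blobs(im,.50,.1,4,160,15,160): print(np.round(np.array(b)*[1e3,1e3,1],1))
E
```

```text
t 29.62 tcp [488.5  45.4 154.5] yaw 184.63 F [0.3 0.9 0.6] w -0.1
cover 0.85 [array([560.2,  44.3]), array([63.1, 70.8]), np.float64(5.1)]
cover 0.74 [array([682.9, 332.3]), array([108.2,  21.3]), np.float64(55.2)]
gauge 0.97 [array([391. , -67.9]), array([25.4, 85.9]), np.float64(3.1)]
gauge 0.73 [array([443.7,  34.3]), array([81.5, 23.9]), np.float64(4.8)]
gauge 0.69 [array([ 646.5, -251. ]), array([88.3, 48.1]), np.float64(6.9)]
[432.5  33.8  49.1]
[420.5  32.7  49.4]
```

```bash
python3 -c "
from workcell import job_done
print(job_done())"
```

```text
the job is handed in; nothing more can be done
None
```

I set the gap, drew the gauge with about 4 N of drag and laid it flat about 155 mm from the encoder, and seated the cover with its underside near 22.3 mm (22.4 expected), handing in at 29.6 s; I felt no distinct snap and got no verdict back.

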